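# Bleed the capacitor bank with the insulated rod

## Task

Discharge the heater's capacitor bank: take the insulated discharge rod out of its stand and hold it upright and still for about a second with its tip one to three centimetres above the middle of the guard collar's mouth on the discharge box. Then push the spring plunger inside the collar down to half of its travel with the rod's tip and keep it there - finish while still gripping the rod and holding the plunger half way down. Never push the plunger to the bottom (a dead short), and leave the other things on the bench where they are.

Things in the scene. Friction and masses are not known exactly. Their poses are not given: they have to be found in the camera images.
- discharge_rod: The insulated discharge rod (150 g or so). Straight and round, 195 mm long, standing upright in its stand: below, a thin grey insulating rod 12 mm in diameter and 110 mm long; then a round black hand guard 40 mm in diameter, 5 mm thick (110 to 115 mm above the tip); above it a black cylindrical grip 24 mm in diameter and 80 mm long (115 to 195 mm above the tip). Origin at the centre of the flat lower tip, z axis up along the rod.
- rod_tip (a point): Centre of the flat lower tip of the discharge rod (the same point as the rod's origin).
- rod_grip (a point): Point on the rod's axis at the middle of its grip, 158 mm above the tip; take the rod here from above.
- rod_stand: Black plastic block 75 x 75 x 40 mm, fixed to the bench, with one round hole 16 mm wide and 34 mm deep in the middle of its top in which the discharge rod stands loosely; lift the rod straight up by 40 mm or more to clear it. Origin under its centre.
- collar_mouth (a point): Centre of the open mouth (upper rim) of the guard collar, 95 mm above the bench. z axis up.
- plunger_top (a point): Centre of the flat top of the brass plunger, 22 mm in diameter, inside the collar; released, it lies 12 mm below the collar's mouth, and it moves down with the plunger.
- plunger (a joint): Downward travel of the spring plunger in m: 0 released, 0.012 half way, 0.024 at the bottom. The spring takes 2 N to start moving, about 6.8 N at half travel, about 11.6 N at the bottom, and returns the plunger when let go.
- driver_stand: Wooden block of the same size as the rod's stand, holding a nut driver; not needed. It is fixed.
- nut_driver: Nut driver standing in the wooden block: 11 mm steel shaft, thick black bulging handle 32 mm in diameter with no hand guard, 147 mm long. Not needed. Origin at its lower end.
- discharge_box: The capacitor bank's discharge box: grey metal box 150 x 120 x 55 mm (x, y, z) fixed to the bench. Its upright round black guard collar is 46 mm outside, 30 mm bore, and stands 40 mm above the box's top, its centre 30 mm from the box's centre towards the box's own -x. At the other end stand two terminal posts 24 mm thick, 36 mm above the box's top, 75 mm from the collar's centre along x and 32 mm to either side. Origin under the centre of the box.
- multimeter: Handheld meter lying on its back, 150 x 75 x 38 mm; loose, not needed. Origin under its centre.
- heat_sink: Finned aluminium heat sink, 60 x 160 x 34 mm; loose, not needed. Origin under its centre.
- fan: Square black cooling fan lying flat, 80 x 80 x 25 mm; loose, not needed. Origin under its centre.
- jar: Lidded glass jar, 70 mm across, 95 mm tall; loose, not needed. Origin under its centre.
- potentiometer: Small potentiometer standing shaft up, 25 mm across, 52 mm tall; loose, not needed. Origin under its centre.
- capacitor: Upright aluminium can capacitor, 40 mm across, 61 mm tall; loose, not needed. Origin under its centre.
Not all that is in view belongs to the job. What is shaped like the discharge_rod but red or yellow is not meant. Of the things that look like the discharge_box, take the one that is farthest to the robot's right at the start.

How it is judged:
By the outcome, as a careful person would: the job done as asked, in the order asked, and still so for the second after the job is handed in, while the arm keeps its last pose, push and grip.
It also fails if it takes over 38 s, if anything falls off the work surface, if the arm or the gripper's body presses on something with over 40 N, if the wrist force passes 120 N, or if a joint passes its speed limit or range.

## Robot

A 6-joint arm with a two-finger parallel gripper is mounted at the origin on the work surface. World frame = base frame: x ahead of the robot, y to its left, z up, the work surface at z = 0. Lengths are in mm, angles in rad, forces in N, time in s.
With the tool pointing down it reaches from about 375 to 925 mm from the base axis. Payload 5.7 kg.
Tool frame: the origin (TCP) lies on the centre line of the jaws, within the pads' length; the fingertips stand 17 mm ahead of it and the grasp point (between the pads) lies 2 mm behind it; z points along the fingers, y is the line along which they close (so a half turn about z gives the same grasp; the last joint's range is limited). The gripper opens to 88 mm and grips with 3 to 60 N. Pads are 20 mm wide; open, the fingers measure 115 mm over their backs; the gripper's body (75 mm by 178 mm) begins 61 mm behind the grasp point.
Start: joints at [-1.375, 0.359, 1.51, -0, 1.272, -0.115], TCP at [183.477, -571.227, 239.623] pointing down, gripper open.
Joint ranges: [-2.97, 2.97], [-1.01, 2.36], [0.21, 2.38], [-0.96, 4.11], [0.2, 2.71], [-2.98, 2.98]. Speed limits (rad/s): [2.39, 2.39, 3.14, 3.14, 3.14, 3.14].

## Interface

Orientations are given as [roll, pitch, yaw] about the fixed x, y, z axes, in that order (R = Rz(yaw) Ry(pitch) Rx(roll)).
In Python, from workcell import manip, cams, workorder gives the robot as it stands.
- The arm moves only by the shell command python3 -m pendant 'ROWS' [FORCE]. ROWS is JSON, a list of rows, each a list of 3 entries, a list of its own where there are three numbers: the shift along the tool's x, y, z in mm, then the turn, a rotation vector about the tool's x, y, z in rad, then the opening, from 0 (shut) to 1 (fully open). A call has exactly 8 rows; each row shifts and turns the commanded pose from where the row before left it, along the tool's axes as they then stand; what a row does not reach is not made up. A row lasts 1/12 s, in which the tool goes at most 41.7 mm and 7.16 degrees, less where a joint would pass 70% of its speed; a pose out of reach is approached as far as the arm can. A call is refused whole if a number of a shift passes 41.7 or a number of a turn 0.125, either way. A call with a gripper value outside its range is refused whole. The fingers move at their own pace and stop on an object; FORCE is the grip in N (left out, the last holds). Time passes only in rows, so rows that do not move let the fingers close, or fill a call up. It gives the time, the measured TCP pose, the force, the opening and the grip force at its end, in the units of the state.
- manip.get_state(): the state, without advancing time (a new reading comes with each control period).
- cams.snapshot(name): name is "scene" or "top"; returns a dict with "img" (400x640x3 uint8, red, green, blue), "z_map" (400x640 float32, mm along the optical axis (not along the pixel's ray), 0 where there is no reading), "K" (3x3 intrinsics, pixels), "origin" and "attitude" of the camera in the world. Camera axes: x right, y up, looking along -z (the intrinsics and any distortion apply to the point x, -y, -z); pixel columns grow to the right and rows downward; lengths in mm; the calibration is good to about 2 mm. A picture is of the moment at which its call begins.
- workorder.sign_off(): hands the job in; it is judged then, once.
The state is a dict: "time_s": time; "qpos": joint angles; "dq": joint speeds; "tau": joint torques, N m; "eef_pos": TCP position; "tool_rot": TCP orientation; "contact_force": force on the tool from outside, world axes, zero at the start; "moment": the same for the moment, N m; "opening": finger opening in mm; "grasp_force": force on a finger pad.
Only numpy, scipy, OpenCV 4.12 (cv2) and the standard library are available. Lean on these libraries where they do the work, as an engineer would, in place of code of your own. Each camera call takes 0.05 s, during which the arm holds its last target. There are 200 camera calls.

## Working session

There is one attempt and no reset: what is moved stays moved. The work goes in short steps, Python scripts to look and compute and a shell command to move; the robot and the scene stay as the last step left them, time stands still between calls to the robot, and variables do not carry over. Pictures are saved under pics/ and viewed, at most 10 in all, crops included, and the job is handed in when it is done.

```bash
mkdir -p pics; ls
cat > h.py <<'E'
import numpy as np, cv2
from workcell import manip, cams, workorder
from scipy.spatial.transform import Rotation as R
E
python3 - <<'E'
from h import *
print(manip.get_state())
for n in ("scene","top"):
    s=cams.snapshot(n); cv2.imwrite(f"pics/{n}1.png",s["img"][:,:,::-1]); np.savez(n+"1.npz",**s)
    print(n,s["K"],s["origin"],s["attitude"],[k for k in s])
E
```

```text
pics
{'time_s': 0.0, 'qpos': array([-1.37510565e+00,  3.59453580e-01,  1.51137707e+00,  4.67359997e-06,
        1.27249842e+00, -1.15072239e-01]), 'dq': array([-0.00064275,  0.0003125 , -0.00128256,  0.00120654,  0.00208112,
       -0.00100138]), 'tau': array([-1.48202351e-03, -5.15377450e+01, -2.70724958e+01,  6.72921119e-02,
        3.51326214e-02, -1.22267220e-04]), 'eef_pos': array([ 183.35816736, -570.63653248,  238.86124913]), 'tool_rot': array([-3.13986824e+00, -2.03806914e-04,  3.10761363e-01]), 'contact_force': array([ 0.02128372, -0.77818675,  0.24481911]), 'moment': array([ 0.02428055, -0.06050133, -0.03958081]), 'grasp_force': 0.0, 'opening': 87.49242079722791}
scene [[379.1371915    0.         323.07772154]
 [  0.         379.1371915  203.28768553]
 [  0.           0.           1.        ]] [1175.05907802  -74.93004932  573.95539746] [0.96808499 0.01894555 1.44935411] ['img', 'z_map', 'K', 'origin', 'attitude']
top [[456.60410688   0.         318.86134564]
 [  0.         456.60410688 192.69379107]
 [  0.           0.           1.        ]] [ 306.14932457   -6.79490345 1329.615487  ] [ 0.21197591 -0.00407254 -1.40403333] ['img', 'z_map', 'K', 'origin', 'attitude']
```

View pics/scene1.png

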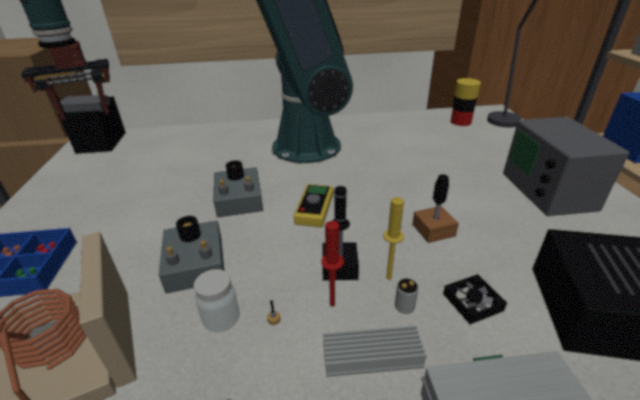

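View pics/top1.png

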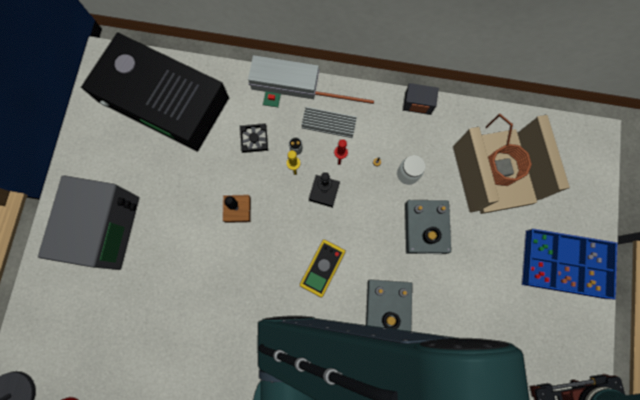

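The top view shows the black rod in its black stand at about (324,188). The discharge boxes are at (428,226) and (390,302), and the red and yellow decoys are at (341,150) and (293,160). Next I'll measure with depth and calibration.

```bash
cat >> h.py <<'E'
def cloud(s):
    K=s["K"]; z=s["z_map"].astype(float); v,u=np.mgrid[0:z.shape[0],0:z.shape[1]]
    p=np.dstack([(u-K[0,2])/K[0,0]*z, -(v-K[1,2])/K[1,1]*z, -z])
    P=p@R.from_euler("xyz",s["attitude"]).as_matrix().T+s["origin"]; P[z<=0]=np.nan
    return P
def ray(s,u,v,h):
    K=s["K"]; d=R.from_euler("xyz",s["attitude"]).apply([(u-K[0,2])/K[0,0],-(v-K[1,2])/K[1,1],-1])
    return s["origin"]+d*(h-s["origin"][2])/d[2]
def proj(s,p):
    q=R.from_euler("xyz",s["attitude"]).inv().apply(np.asarray(p)-s["origin"]); K=s["K"]
    return np.array([K[0,2]+K[0,0]*q[0]/-q[2], K[1,2]-K[1,1]*q[1]/-q[2]])
E
python3 - <<'E'
from h import *
np.set_printoptions(precision=1,suppress=True)
t=dict(np.load("top1.npz")); s=dict(np.load("scene1.npz"))
for n,c in (("top",t),("scene",s)):
    P=cloud(c); print(n)
    for nm,(u,v),r in ([("rod",(324,185),22),("boxA",(428,226),32),("boxB",(390,302),30)] if n=="top" else [("rod",(341,230),60),("boxA",(190,250),40),("boxB",(237,188),30)]):
        Q=P[v-r:v+r,u-r:u+r].reshape(-1,3); g=c["img"][v-r:v+r,u-r:u+r].reshape(-1,3).max(1)
        for lo,hi in ((-5,5),(35,45),(50,60),(85,100),(115,123),(140,185),(185,215)):
            m=(Q[:,2]>lo)&(Q[:,2]<hi)&(g<(70 if nm=='rod' or hi==100 else 200))
            if m.sum()>3: print(nm,lo,hi,m.sum(),"med",np.median(Q[m],0),"min",Q[m].min(0),"max",Q[m].max(0))
big=[]
for n,c,(u,v,w,h) in (("top",t,(390,185,75,75)),("scene",s,(155,210,75,80)),("top",t,(295,160,60,60)),("scene",s,(300,170,80,120))):
    big.append(cv2.resize(np.ascontiguousarray(c["img"][v:v+h,u:u+w,::-1]),(390,290),interpolation=cv2.INTER_CUBIC))
cv2.imwrite("pics/crop1.png",np.vstack([np.hstack(big[:2]),np.hstack(big[2:])]))
E
```

```text
top
rod 35 45 420 med [581.1  16.7  40. ] min [551.5 -16.8  35. ] max [630.2  59.5  44.9]
rod 115 123 64 med [583.7  20.  120.1] min [572.7   2.6 115.4] max [605.9  41.4 122.7]
rod 140 185 35 med [583.   21.2 163.3] min [580.4  11.1 141.7] max [588.8  33.  184.5]
rod 185 215 64 med [589.3  21.6 200. ] min [580.4  10.  188.9] max [600.8  33.3 203.3]
boxA -5 5 1516 med [ 555.6 -304.4   -0.4] min [ 439.4 -396.5   -5. ] max [ 655.3 -192.     4.9]
boxA 35 45 67 med [ 476.3 -236.    39.7] min [ 454.6 -332.4   35. ] max [ 594.6 -217.1   44.9]
boxA 50 60 1718 med [ 538.5 -282.7   54.5] min [ 455.7 -354.9   50. ] max [ 617.4 -218.    59.9]
boxA 85 100 141 med [ 504.9 -290.    93.7] min [ 485.  -313.    85.2] max [ 528.3 -268.8   99.7]
boxB -5 5 1114 med [ 354.9 -232.6   -0.5] min [ 238.3 -307.2   -5. ] max [ 407.6 -120.     5. ]
boxB 35 45 15 med [ 299.7 -147.2   39.9] min [ 241.4 -153.5   35.1] max [ 359.  -141.5   44.2]
boxB 50 60 1597 med [ 308.3 -205.2   54.3] min [ 242.  -270.5   50. ] max [ 372.5 -142.8   59.9]
boxB 85 100 133 med [ 266.2 -209.5   93.7] min [ 245.4 -231.8   85.6] max [ 
[... 702 characters left out ...]
x [ 613.9 -212.8    4.9]
boxA 35 45 216 med [ 611.5 -281.5   40.2] min [ 458.6 -335.5   35. ] max [ 619.6 -217.9   44.9]
boxA 50 60 2052 med [ 555.  -281.5   55.6] min [ 456.5 -355.2   50. ] max [ 619.5 -219.1   59.9]
boxA 85 100 243 med [ 516.5 -291.8   93.6] min [ 487.9 -312.1   85.1] max [ 531.8 -269.9   97.4]
boxB -5 5 1342 med [ 171.9 -222.6    0.5] min [  27.9 -329.3   -3. ] max [ 387.6 -136.     4.9]
boxB 35 45 158 med [ 368.  -202.5   40. ] min [ 359.7 -260.5   35.1] max [ 376.5 -141.8   44.9]
boxB 50 60 1014 med [ 315.3 -204.6   55.4] min [ 217.6 -274.2   50.1] max [ 374.5 -143.3   60. ]
boxB 85 100 132 med [ 275.9 -211.4   92.5] min [ 246.7 -231.9   85.2] max [ 288.2 -190.5   97.1]
```

View pics/crop1.png

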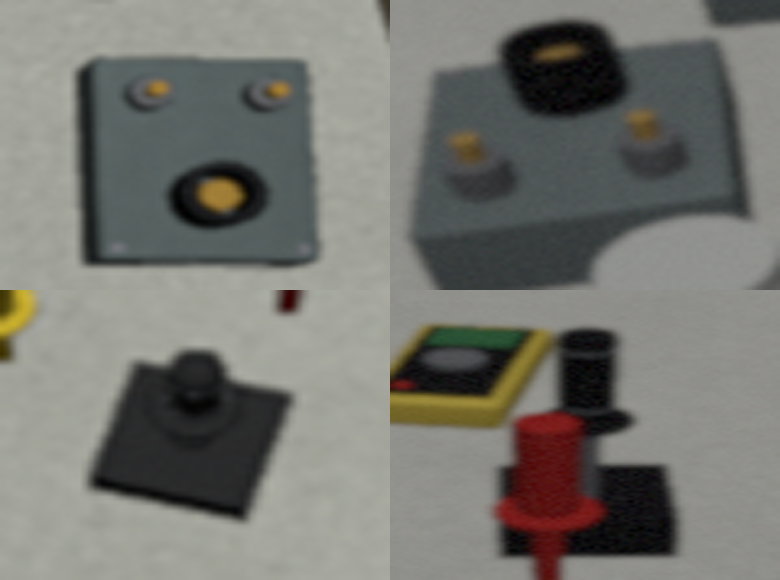

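Crops: the chosen box, A, is the one farther to the robot's right at y≈-287. Its collar is black with a brass plunger inside, and the mouth is near (508,-291). The black rod stands clear in its stand, with its axis near (590,22). I'll approach at height and refine the fits at the same time.

```bash
python3 -m pendant '[[[15,-11.5,0],[0,0,0],1],[[30,-23,0],[0,0,0],1],[[30,-23,0],[0,0,0],1],[[30,-23,0],[0,0,0],1],[[30,-23,0],[0,0,0],1],[[30,-23,0],[0,0,0],1],[[30,-23,0],[0,0,0],1],[[30,-23,0],[0,0,0],1]]' 40
python3 -m pendant '[[[30,-23,0],[0,0,0],1],[[30,-23,0],[0,0,0],1],[[30,-23,0],[0,0,0],1],[[30,-23,0],[0,0,0],1],[[30,-23,0],[0,0,0],1],[[30,-23,0],[0,0,0],1],[[15,-11.5,0],[0,0,0],1],[[0,0,0],[0,0,0],1]]'
python3 - <<'E'
from h import *
from scipy.optimize import least_squares
np.set_printoptions(precision=1,suppress=True)
t=dict(np.load("top1.npz")); s=dict(np.load("scene1.npz"))
def dark(c,ctr,half,h,lo,hi,thr):
    P=cloud(c); g=c["img"].max(2)
    m=(np.abs(P[...,:2]-ctr).max(-1)<half)&(P[...,2]>lo)&(P[...,2]<hi)&(g<thr)
    v,u=np.nonzero(m); w=np.array([ray(c,a,b,h)[:2] for a,b in zip(u,v)])
    return cv2.minEnclosingCircle(w.astype(np.float32)), w.mean(0), len(w)
for n,c in (("top",t),("scene",s)):
    print(n,"collar",dark(c,[508,-291],30,95,91,98,90))
    print(n,"rodtop",dark(c,[590,21],17,201,195,205,90))
    P=cloud(c); m=(np.abs(P[...,:2]-[590,20]).max(-1)<60)&(np.abs(P[...,2]-40)<3)&(c["img"].max(2)<90)
    print("stand",cv2.minAreaRect(P[m][:,:2].astype(np.float32)))
    m=(np.abs(P[...,:2]-[540,-285]).max(-1)<100)&(np.abs(P[...,2]-55)<3)
    print("box",cv2.minAreaRect(P[m][:,:2].astype(np.float32)))
    # brass disc on plunger plane z=83
    i=c["img"].astype(int); m=(np.abs(P[...,:2]-[508,-291]).max(-1)<18)&(i[...,0]-i[...,2]>40)
    v,u=np.nonzero(m); print("plunger px",len(u),ray(c,u.mean(),v.mean(),83))
E
```

```text
time_s: 0.77
eef_pos: [345.4, -336.3, 239.4]
tool_rot: [-3.141, 0.0, 0.31]
contact_force: [1.0, -1.3, -0.5]
opening: 88.0
grasp_force: 0.0
time_s: 1.43
eef_pos: [486.5, -133.0, 239.4]
tool_rot: [-3.14, -0.001, 0.315]
contact_force: [-0.3, -0.8, 0.4]
opening: 87.7
grasp_force: 0.0
top collar (((506.6732482910156, -290.6591796875), 22.67713165283203), array([ 506.6, -290.9]), 106)
top rodtop (((590.1761474609375, 21.778396606445312), 11.579288482666016), array([590.6,  21.2]), 56)
stand ((591.7918701171875, 21.039966583251953), (72.25741577148438, 73.72998809814453), 83.33737182617188)
box ((535.7705688476562, -286.6053466796875), (148.07061767578125, 119.43354797363281), 9.403806686401367)
plunger px 61 [ 506.6 -292.5   83. ]
scene collar (((511.0549011230469, -293.4854431152344), 25.015804290771484), array([ 511. , -292.4]), 171)
scene rodtop (((598.0311279296875, 19.710540771484375), 14.713279724121094), array([598.5,  20.1]), 93)
stand ((593.4139404296875, 20.408855438232422), (73.1068115234375, 77.20518493652344), 83.16547393798828)
box ((537.8892822265625, -287.6828308105469), (151.35719299316406, 119.87141418457031), 8.53946590423584)
plunger px 17 [ 500.  -295.4   83. ]
```

```bash
python3 -m pendant '[[[15,-12,0],[0,0,0],1],[[29,-23,0],[0,0,0],1],[[29,-23,0],[0,0,0],1],[[29,-23,0],[0,0,0],1],[[29,-23,0],[0,0,0],1],[[10,-8,0],[0,0,0],1],[[0,0,0],[0,0,0],1],[[0,0,0],[0,0,0],1]]'
python3 - <<'E'
from h import *
for i in range(3):
    s=cams.snapshot("top"); st=manip.get_state(); y=st["tool_rot"][2]
    d=np.array([591,21.2])-st["eef_pos"][:2]; print(st["eef_pos"],y,"tool",d@[np.cos(y),np.sin(y)],d@[np.sin(y),-np.cos(y)])
E
```

```text
time_s: 2.1
eef_pos: [584.2, 12.9, 239.1]
tool_rot: [3.141, 0.002, 0.312]
contact_force: [-0.4, -0.2, -0.2]
opening: 88.0
grasp_force: 0.0
[583.84141532  12.32438054 239.21769448] 0.31077891187652273 tool 9.529824797277906 -6.2613412875841306
[583.75452035  12.03619353 239.36585668] 0.3098307054658649 tool 9.694508426742313 -6.518345709585644
[583.81778697  11.93967976 239.50163218] 0.30931778610906346 tool 9.66027933124709 -6.634509640723092
```

```bash
python3 -m pendant '[[[5,-3.5,0],[0,0,0],1],[[4.6,-3,5],[0,0,0],1],[[0,0,17],[0,0,0],1],[[0,0,20],[0,0,0],1],[[0,0,20],[0,0,0],1],[[0,0,12],[0,0,0],1],[[0,0,3.4],[0,0,0],1],[[0,0,0],[0,0,0],1]]'
python3 - <<'E'
from h import *
s=cams.snapshot("scene"); st=manip.get_state(); print(st["eef_pos"],st["contact_force"])
t=cams.snapshot("top")
a=s["img"][80:300,240:440,::-1]; b=t["img"][100:260,230:430,::-1]
cv2.imwrite("pics/g1.png",np.hstack([cv2.resize(a,(400,440)),cv2.resize(b,(400,440))]))
E
```

```text
time_s: 2.92
eef_pos: [591.3, 22.6, 161.1]
tool_rot: [-3.141, 0.002, 0.31]
contact_force: [0.3, 0.4, -0.8]
opening: 87.8
grasp_force: 0.0
[592.06561381  22.57903895 162.13955001] [ 0.86798696 -0.11115873  0.10683314]
```

View pics/g1.png

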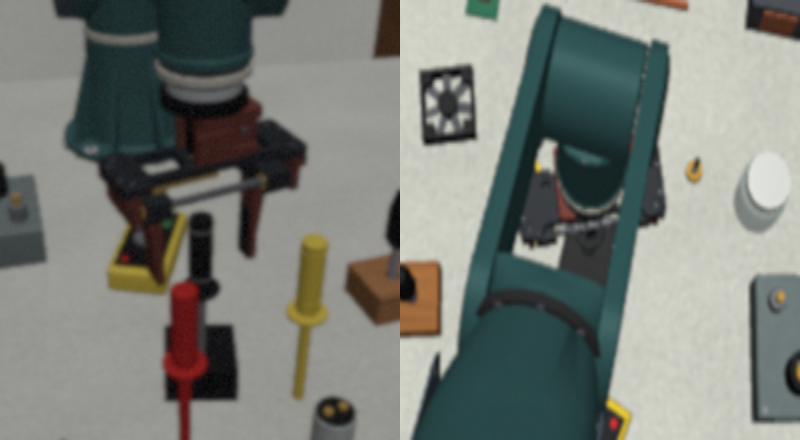

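The rod, at crop (202,240), is midway between the fingers at x≈155 and 248. Now I'll close.

```bash
for i in 1; do python3 -m pendant '[[[0,0,0],[0,0,0],0.2],[[0,0,0],[0,0,0],0.2],[[0,0,0],[0,0,0],0.15],[[0,0,0],[0,0,0],0.1],[[0,0,0],[0,0,0],0],[[0,0,0],[0,0,0],0],[[0,0,0],[0,0,0],0],[[0,0,0],[0,0,0],0]]' 50; done
```

```text
time_s: 3.68
eef_pos: [592.0, 22.7, 162.3]
tool_rot: [-3.141, 0.0, 0.311]
contact_force: [-0.2, 0.3, 0.3]
opening: 38.1
grasp_force: 0.0
```

```bash
for i in 1; do python3 -m pendant '[[[0,0,0],[0,0,0],0],[[0,0,0],[0,0,0],0],[[0,0,0],[0,0,0],0],[[0,0,0],[0,0,0],0],[[0,0,0],[0,0,0],0],[[0,0,0],[0,0,0],0],[[0,0,0],[0,0,0],0],[[0,0,0],[0,0,0],0]]' 50; done
```

```text
time_s: 4.35
eef_pos: [592.0, 22.7, 162.2]
tool_rot: [-3.141, 0.0, 0.311]
contact_force: [-0.4, 0.1, 0.1]
opening: 23.4
grasp_force: 50.0
```

```bash
python3 -m pendant '[[[0,0,-3],[0,0,0],0],[[0,0,-7],[0,0,0],0],[[0,0,-15],[0,0,0],0],[[0,0,-20],[0,0,0],0],[[0,0,-20],[0,0,0],0],[[0,0,-20],[0,0,0],0],[[0,0,-20],[0,0,0],0],[[0,0,-15],[0,0,0],0]]'
python3 -m pendant '[[[0,0,-5],[0,0,0],0],[[0,0,0],[0,0,0],0],[[0,0,0],[0,0,0],0],[[0,0,0],[0,0,0],0],[[0,0,0],[0,0,0],0],[[0,0,0],[0,0,0],0],[[0,0,0],[0,0,0],0],[[0,0,0],[0,0,0],0]]'
python3 - <<'E'
from h import *
s=cams.snapshot("scene"); st=manip.get_state(); print(st["eef_pos"],st["tool_rot"],st["contact_force"],st["opening"])
cv2.imwrite("pics/l1.png",cv2.resize(s["img"][60:300,240:440,::-1],(500,600)))
y=st["tool_rot"][2];d=np.array([507.2,-291.5])-st["eef_pos"][:2]; print(d@[np.cos(y),np.sin(y)],d@[np.sin(y),-np.cos(y)])
E
```

```text
time_s: 5.02
eef_pos: [592.4, 22.7, 284.7]
tool_rot: [3.141, -0.002, 0.311]
contact_force: [-0.2, 1.1, -1.7]
opening: 23.6
grasp_force: 50.0
time_s: 5.68
eef_pos: [591.8, 22.7, 286.8]
tool_rot: [-3.141, 0.001, 0.311]
contact_force: [-0.4, -0.5, -1.4]
opening: 23.4
grasp_force: 50.0
[591.92194391  22.66094467 286.91704654] [-3.14126329e+00  5.62853668e-04  3.10802296e-01] [-0.03499388 -0.13671658 -0.90943684] 23.281018114016558
-176.7403040947882 273.19914319494075
```

View pics/l1.png

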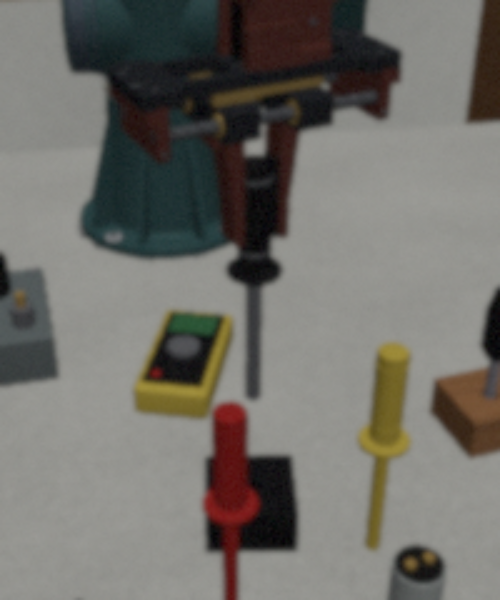

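The rod hangs upright with its tip at crop (253,397), clear of the stand. Next I'll carry it over to the collar.

```bash
python3 -m pendant '[[[-4,6,0],[0,0,0],0],[[-8,12,0],[0,0,0],0],[[-13,20,0],[0,0,0],0],[[-13,20,0],[0,0,0],0],[[-13,20,0],[0,0,0],0],[[-13,20,0],[0,0,0],0],[[-13,20,0],[0,0,0],0],[[-13,20,0],[0,0,0],0]]'
python3 -m pendant '[[[-13,20,0],[0,0,0],0],[[-13,20,0],[0,0,0],0],[[-13,20,0],[0,0,0],0],[[-13,20,0],[0,0,0],0],[[-13,20,0],[0,0,0],0],[[-11,17,0],[0,0,0],0],[[-7,11,0],[0,0,0],0],[[-4,6,0],[0,0,0],0]]'
python3 -m pendant '[[[0,0,0],[0,0,0],0],[[0,0,0],[0,0,0],0],[[0,0,0],[0,0,0],0],[[0,0,0],[0,0,0],0],[[0,0,0],[0,0,0],0],[[0,0,0],[0,0,0],0],[[0,0,0],[0,0,0],0],[[0,0,0],[0,0,0],0]]'
python3 - <<'E'
from h import *
s=cams.snapshot("scene"); st=manip.get_state(); print(st["eef_pos"],st["tool_rot"],st["contact_force"],st["opening"])
t=cams.snapshot("top"); np.savez("s2.npz",**s); np.savez("t2.npz",**t)
e=st["eef_pos"]; print("proj tip",proj(s,[e[0],e[1],e[2]-156]),"top",proj(s,[e[0],e[1],e[2]+39]),"mouth",proj(s,[507.2,-291.5,95]))
cv2.imwrite("pics/c1.png",np.hstack([cv2.resize(s["img"][100:300,110:270,::-1],(400,500)),cv2.resize(t["img"][140:300,350:478,::-1],(400,500))]))
y=st["tool_rot"][2];d=np.array([507.2,-291.5])-st["eef_pos"][:2]; print(d@[np.cos(y),np.sin(y)],d@[np.sin(y),-np.cos(y)])
E
```

```text
time_s: 6.4
eef_pos: [547.4, -138.5, 287.4]
tool_rot: [3.141, 0.0, 0.31]
contact_force: [0.1, -0.2, -0.4]
opening: 22.9
grasp_force: 50.0
time_s: 7.07
eef_pos: [505.6, -292.8, 287.3]
tool_rot: [3.141, 0.0, 0.309]
contact_force: [-0.1, 0.5, -2.1]
opening: 23.9
grasp_force: 50.0
time_s: 7.73
eef_pos: [506.8, -290.1, 287.3]
tool_rot: [-3.141, -0.0, 0.311]
contact_force: [0.1, 0.5, -1.8]
opening: 23.6
grasp_force: 50.0
[ 506.80310717 -290.22005368  287.27278557] [-3.14152252e+00 -3.81065560e-05  3.11165307e-01] [-0.57199262  0.69898342 -1.49950851] 23.609152735092362
proj tip [183.78163694 207.16692408] top [158.65761477 116.7195798 ] mouth [187.03468758 221.39990127]
-0.014045824979377798 1.3399959766774687
```

View pics/c1.png

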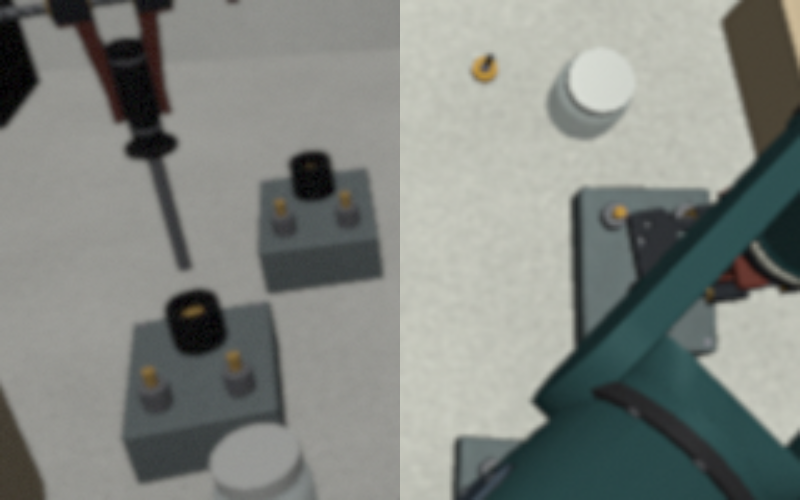

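Scene crop: the tip is at (184,268), which is full pixel (183.6,207.2). That matches the kinematic prediction of (183.8,207.2), and the mouth lies just below it at about (188,221). I'll check tilt from the depth slices.

Run:
```python
from h import *
np.set_printoptions(precision=1,suppress=True)
s=dict(np.load("s2.npz")); P=cloud(s)
m=np.linalg.norm(P[...,:2]-[507,-291],axis=-1)<26
vd=np.array([1175-507,-75+291.]);vd/=np.linalg.norm(vd); n=np.array([-vd[1],vd[0]])
Q=P[m]; 
for lo in list(range(86,250,8)):
    k=Q[(Q[:,2]>=lo)&(Q[:,2]<lo+8)][:,:2]-[506.8,-290.5]
    if len(k)>3: print(lo,len(k),"lat",np.array([(k@n).min(),np.median(k@n),(k@n).max()]),"front",np.percentile(k@vd,80))
print("lowest rod z",np.sort(Q[Q[:,2]>105][:,2])[:5])
```

```text
86 127 lat [-24.3  -2.9  20.2] front 20.516520988862805
94 128 lat [-23.8  -2.1  20. ] front 16.48814922859233
126 6 lat [-4.8 -0.7  4.5] front 5.191059028377079
134 20 lat [-5.1  1.   6.5] front 6.853723925775482
142 20 lat [-4.6  0.7  6.2] front 6.605120890415152
150 21 lat [-4.8  1.1  6.7] front 7.109224182757912
158 20 lat [-5.1  0.6  6.3] front 6.348435432486023
166 25 lat [-4.9  0.5  6.5] front 6.265661558443483
174 23 lat [-5.1  0.7  6.7] front 6.08643973229584
182 22 lat [-4.9  1.2  6.3] front 6.63967640214933
190 24 lat [-4.7  0.4  6.5] front 7.258358341888705
198 23 lat [-5.   0.3  6.6] front 6.39943415246873
206 26 lat [-4.7  1.2  6.8] front 6.096957840400587
214 24 lat [-5.   1.   6.5] front 6.806321703387576
222 24 lat [-4.8  0.7  6.6] front 6.248778708049297
230 19 lat [-5.   0.1  6.3] front 6.2052425234434345
238 45 lat [-18.2   1.5  19.9] front 19.215387540430626
246 120 lat [-17.8  -0.2  19.3] front 14.122039882319154
lowest rod z [131.8 131.9 132.7 133.4 133.7]
```

The rod is upright to within 1 mm, with its tip at z≈131.3. The rod sits about 2 mm to one side of the collar. I'll correct that, lower to 115 mm and hold.

```bash
Z='[[[0,0,0],[0,0,0],0],[[0,0,0],[0,0,0],0],[[0,0,0],[0,0,0],0],[[0,0,0],[0,0,0],0],[[0,0,0],[0,0,0],0],[[0,0,0],[0,0,0],0],[[0,0,0],[0,0,0],0],[[0,0,0],[0,0,0],0]]'; true
python3 -m pendant '[[[0,1,2],[0,0,0],0],[[0,1,3],[0,0,0],0],[[0,0,4],[0,0,0],0],[[0,0,4],[0,0,0],0],[[0,0,2],[0,0,0],0],[[0,0,1],[0,0,0],0],[[0,0,0],[0,0,0],0],[[0,0,0],[0,0,0],0]]' 60
python3 -m pendant '[[[0,0,0],[0,0,0],0],[[0,0,0],[0,0,0],0],[[0,0,0],[0,0,0],0],[[0,0,0],[0,0,0],0],[[0,0,0],[0,0,0],0],[[0,0,0],[0,0,0],0],[[0,0,0],[0,0,0],0],[[0,0,0],[0,0,0],0]]'
python3 -m pendant '[[[0,0,0],[0,0,0],0],[[0,0,0],[0,0,0],0],[[0,0,0],[0,0,0],0],[[0,0,0],[0,0,0],0],[[0,0,0],[0,0,0],0],[[0,0,0],[0,0,0],0],[[0,0,0],[0,0,0],0],[[0,0,0],[0,0,0],0]]'
python3 - <<'E'
from h import *
s=cams.snapshot("scene"); st=manip.get_state(); print(st["eef_pos"],st["contact_force"])
P=cloud(s); Q=P[np.linalg.norm(P[...,:2]-[507,-292],axis=-1)<26]
n=np.array([-.308,.951])
for a,b in ((90,98),(122,210)):
    k=(Q[(Q[:,2]>a)&(Q[:,2]<b)][:,:2]-[507.3,-292.3])@n; print(a,k.min(),np.median(k),k.max())
print(np.sort(Q[Q[:,2]>105][:,2])[:4])
E
python3 -m pendant '[[[0,0,0],[0,0,0],0],[[0,0,0],[0,0,0],0],[[0,0,0],[0,0,0],0],[[0,0,0],[0,0,0],0],[[0,0,0],[0,0,0],0],[[0,0,0],[0,0,0],0],[[0,0,0],[0,0,0],0],[[0,0,0],[0,0,0],0]]'
```

```text
time_s: 8.5
eef_pos: [507.3, -292.3, 271.2]
tool_rot: [-3.141, 0.0, 0.311]
contact_force: [-0.2, -1.1, -2.0]
opening: 23.2
grasp_force: 60.0
time_s: 9.17
eef_pos: [507.3, -292.3, 271.2]
tool_rot: [-3.141, -0.0, 0.311]
contact_force: [0.4, -1.0, -1.0]
opening: 23.4
grasp_force: 60.0
time_s: 9.83
eef_pos: [507.3, -292.4, 271.3]
tool_rot: [-3.142, -0.0, 0.311]
contact_force: [0.7, -0.7, -1.5]
opening: 23.0
grasp_force: 60.0
[ 507.30935623 -292.34672606  271.26536031] [ 0.02666965  0.01767852 -1.49270577]
90 -22.323698226183424 -0.2844200369557997 22.11300105682388
122 -5.3579051996771465 0.45317247980973646 6.412197482436959
[117.31522326 117.52931639 117.84588578 118.73100561]
time_s: 10.55
eef_pos: [507.3, -292.3, 271.2]
tool_rot: [-3.141, 0.0, 0.311]
contact_force: [-0.2, 0.4, -1.0]
opening: 23.4
grasp_force: 60.0
```

```bash
python3 -m pendant '[[[0,0,2],[0,0,0],0],[[0,0,5],[0,0,0],0],[[0,0,6],[0,0,0],0],[[0,0,6],[0,0,0],0],[[0,0,5],[0,0,0],0],[[0,0,3],[0,0,0],0],[[0,0,1],[0,0,0],0],[[0,0,0],[0,0,0],0]]'
python3 -m pendant '[[[0,0,1],[0,0,0],0],[[0,0,1],[0,0,0],0],[[0,0,1],[0,0,0],0],[[0,0,1],[0,0,0],0],[[0,0,1],[0,0,0],0],[[0,0,1],[0,0,0],0],[[0,0,0],[0,0,0],0],[[0,0,0],[0,0,0],0]]'
```

```text
time_s: 11.22
eef_pos: [507.1, -292.2, 242.7]
tool_rot: [-3.141, 0.0, 0.311]
contact_force: [-0.5, -0.0, -2.7]
opening: 23.3
grasp_force: 60.0
time_s: 11.88
eef_pos: [507.4, -292.4, 237.4]
tool_rot: [3.141, -0.0, 0.311]
contact_force: [0.0, -0.5, 0.8]
opening: 23.3
grasp_force: 60.0
```

```bash
python3 -m pendant '[[[0,0,1],[0,0,0],0],[[0,0,1],[0,0,0],0],[[0,0,1.5],[0,0,0],0],[[0,0,1.5],[0,0,0],0],[[0,0,1.5],[0,0,0],0],[[0,0,1],[0,0,0],0],[[0,0,1],[0,0,0],0],[[0,0,0.5],[0,0,0],0]]'
python3 - <<'E'
from h import *
F=[];E=[]
for i in range(15):
    s=cams.snapshot("scene"); st=manip.get_state(); F.append(st["contact_force"]);E.append(st["eef_pos"])
F=np.array(F)[5:];print(F.mean(0),F.std(0)/3,np.mean(E[5:],0))
P=cloud(s);Q=P[np.linalg.norm(P[...,:2]-[507,-292],axis=-1)<26]
for lo in range(160,210,2):
    k=Q[(Q[:,2]>=lo)&(Q[:,2]<lo+2)]
    if len(k): print(lo,len(k),np.ptp(k[:,1]).round(1),end="; ")
E
```

```text
time_s: 12.55
eef_pos: [507.5, -292.4, 228.3]
tool_rot: [3.141, -0.0, 0.311]
contact_force: [-0.1, 1.1, 4.0]
opening: 23.6
grasp_force: 60.0
[-0.07788333 -0.12504268  4.62228331] [0.21312659 0.22176126 0.20098748] [ 507.41523162 -292.43056049  228.3514672 ]
160 4 7.9; 162 5 8.7; 164 6 7.5; 166 6 11.2; 168 5 9.4; 170 5 9.1; 172 6 6.9; 174 2 7.3; 176 1 0.0; 182 6 22.6; 184 19 38.7; 186 67 37.7; 188 36 35.9; 190 12 19.4; 192 13 21.7; 194 8 20.4; 196 12 17.9; 198 12 21.6; 200 13 18.8; 202 15 23.8; 204 12 19.5; 206 9 20.0; 208 14 21.6;
```

```bash
python3 -m pendant '[[[0,0,0.5],[0,0,0],0],[[0,0,0.5],[0,0,0],0],[[0,0,0.3],[0,0,0],0],[[0,0,0],[0,0,0],0],[[0,0,0],[0,0,0],0],[[0,0,0],[0,0,0],0],[[0,0,0],[0,0,0],0],[[0,0,0],[0,0,0],0]]'
python3 - <<'E'
from h import *
F=[];E=[]
for i in range(30):
    s=cams.snapshot("scene"); st=manip.get_state(); F.append(st["contact_force"]);E.append(st["eef_pos"])
print(np.mean(F,0),np.mean(E,0),st["tool_rot"],st["time_s"])
cv2.imwrite("pics/f1.png",cv2.resize(s["img"][100:300,110:270,::-1],(400,500)))
E
```

```text
time_s: 13.97
eef_pos: [507.4, -292.4, 227.0]
tool_rot: [3.141, -0.0, 0.311]
contact_force: [0.4, -0.0, 5.4]
opening: 23.6
grasp_force: 60.0
[-0.03019731 -0.31554174  5.11866085] [ 507.39276139 -292.41635747  227.01607499] [ 3.14148699e+00 -1.63647381e-04  3.10760672e-01] 15.4667
```

View pics/f1.png

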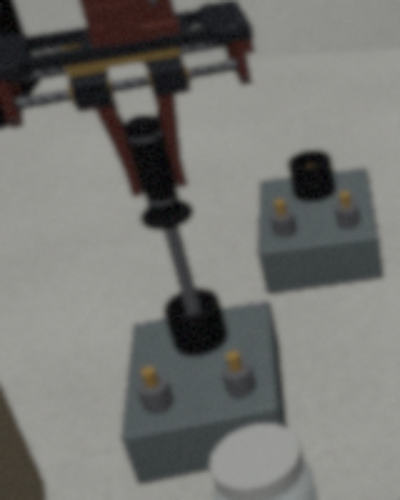

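The rod's tip is inside the collar at crop (192,310). Position gives about 12 mm of travel, and the force of about 6.6 N agrees with half travel.

```bash
python3 -c "
from workcell import workorder; print(workorder.sign_off())"
```

```text
the job is handed in; nothing more can be done
None
```

The job is handed in: the rod was held upright and still about 2 cm above the collar mouth for roughly two seconds, and it is still gripped with the plunger held at about half travel (about 12 mm by position, 11.5 mm by force), about 15.5 s into the 38 s limit.

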